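# Hang the blue rotator wheel on the J-hook

### The arm

A 7-joint arm with a two-finger parallel gripper is mounted at the origin on a cart in front of the work surface, level with it; the furniture and walls round the work are solid. World frame = base frame: x ahead of the robot, y to its left, z up, the work surface at z = 0. Lengths are in mm, angles in rad, forces in N, time in s.
With the tool pointing down it reaches from about 375 to 925 mm from the base axis. Payload 3.1 kg.
Tool frame: the origin (TCP) lies on the centre line of the jaws, within the pads' length; the fingertips stand 25 mm ahead of it and the grasp point (between the pads) lies 6 mm ahead of it; z points along the fingers, y is the direction in which the jaws open and shut (so a half turn about z gives the same grasp; the last joint's range is limited). The gripper opens to 85 mm and grips with 20 to 120 N. Pads are 22 mm wide; open, the fingers measure 114 mm over their backs; the gripper's body (76 mm by 85 mm) begins 54 mm behind the grasp point. The pads swing forward as they close: fully open they stand 13 mm farther back than shut.
Start: joints at [1.206, 0.383, 0.044, 1.598, -0.018, 1.161, -0.05], TCP at [171.39, -627, 234.269] pointing down, gripper open.
Joint ranges: [-2.61, 2.61], [-0.41, 2.15], [-1.48, 1.57], [0, 2.5], [-1.57, 4.71], [0.05, 1.97], [-2.85, 2.85]. Speed limits (rad/s): [2.79, 2.79, 3.14, 3.14, 3.14, 3.14, 3.14].

### API

Orientations are given as a unit quaternion [w, x, y, z].
In Python, from workcell import arm, effector, readout, cams gives the robot as it stands. Calls block until the motion is done:
- arm.move_pose(position, orientation): joint-space move of the TCP to a pose.
- arm.movel(position, frame=None, feed=150, guard=None): straight line of the TCP; frame=None keeps the orientation; feed is the mean speed in mm/s. With guard (N) it stops when the force on the tool has changed by that much, and returns True; else False.
- arm.move_j(angles): joint-space move.
- effector.move_gripper(opening): opening from 0.0 (shut) to 1.0 (fully open); the grip force is fixed at half the most; returns when the fingers have stopped.
- arm.hold(seconds).
- arm.inverse_kinematics(position, orientation): joint angles nearest the present ones, or None.
- readout.get_state(): the state.
- cams.camera(name): name is "scene" or "top"; returns a dict with "frame" (384x512x3 uint8, red, green, blue), "fx", "fy", "cx", "cy" (pixels), "view" (4x4, takes a point from world to camera coordinates). Camera axes: x right, y up, looking along -z (the intrinsics and any distortion apply to the point x, -y, -z); pixel columns grow to the right and rows downward; lengths in mm; the calibration is good to about 2 mm. A picture is of the moment at which its call begins. There is no depth.
A pose or a line that the arm cannot do raises arm.Unreachable and nothing moves.
- arm.hand_in(): hands the job in, once; it reports no verdict.
The state is a dict: "time": time; "joint_pos": joint angles; "dq": joint speeds; "joint_torque": joint torques, N m; "eef_pos": TCP position; "ee_rot": TCP orientation; "ft_force": force on the tool from outside, world axes, zero at the start; "torque": the same for the moment, N m; "width": opening from 0.0 (shut) to 1.0 (fully open).
Only numpy, scipy, OpenCV 4.12 (cv2) and the standard library are available. Lean on these libraries where they do the work, as an engineer would, in place of code of your own. Each camera call takes 0.05 s, during which the arm holds its last target.

### The job

Take the blue tube-rotator wheel out of the drying rack by the top of its rim and hang it on the J-hook of the post, so that the rim hangs freely over the hook's bar, between the post and the upturned tip. Leave the white wheel standing in its slot of the rack.

Things in the scene. Friction and masses are not known exactly. Their poses are not given: they have to be found in the camera images.
- blue_wheel: blue spoked wheel, 168 mm across, 10 mm thick, upright in either slot of a wire drying rack. Origin: its centre, 101 mm above the worktop there; x along its level axle, z up. Rim: flat ring, radius 60 to 84 mm; pinch its 10 mm thickness from above at the top. Hub radius 11 mm. Spokes: one straight down, two rising 30 degrees to either side, so it is open under the rim's top. 0.1 to 0.2 kg
- white_wheel: white wheel of the same shape and axes in the rack's other slot, parallel to the blue one, 100 mm from it along the axle; it stays there. The rack's wires reach 88 mm above the worktop and let a wheel lean about 3 degrees; its grey drip tray is 215 x 150 mm
- hook_stand: fixed steel post on a grey foot plate 110 x 110 mm. From its top an 8 mm round bar runs level along this body's -x (roughly towards the robot) and turns up at its end: a J-hook. Origin: centre of the plate's underside, z up. Top of bar and post at z = 224 mm; upturned tip at x = -126 to -134 mm, its top at z = 236 mm, the highest point
- hook_seat (a point): point on top of the hook's bar, 60 mm from the post's axis towards the tip, 224 mm above the worktop, with the stand's axes: a good place for the rim. A wheel hanging there has its centre 60 mm below this point and its axle along the bar
Not all that is in view belongs to the job. Of the things shaped like the blue_wheel, the blue one is meant.

How it is judged (in metres and radians):
At the end, for the whole second after the job is handed in: The blue wheel hangs on the hook's bar: its centre 45 to 75 mm below the bar's top, within 30 mm of the bar's line, between post and tip; it bears on the hook and at most sways gently (under 0.15 m/s). The white wheel is within 30 mm of where it stood (x of blue_wheel in the frame of hook_seat between -0.066 and 0.053 m and y of blue_wheel in the frame of hook_seat between -0.03 and 0.03 m and z of blue_wheel in the frame of hook_seat between -0.075 and -0.045 m and contact force between blue_wheel and hook_stand above 0.3 N and linear speed of blue_wheel below 0.15 m/s and distance of white_wheel from where it was at the start of the episode below 0.03 m); the robot touches nothing.
It fails at once if the white wheel is lifted, pushed or knocked out of its place (moved more than 40 mm) (distance of white_wheel from where it was at the start of the episode above 0.04 m).
It also fails if it takes over 43 s, if anything falls off the work surface, if the arm or the gripper's body presses on something with over 40 N, if the wrist force passes 120 N, or if a joint passes its speed limit or range.

## Working session

There is one attempt and no reset: what is moved stays moved. The work goes in short steps, each a Python script; the robot and the scene stay as the last script left them, time stands still between calls to the robot, and variables do not carry over. Pictures are saved under pics/ and viewed, and the job is handed in when it is done.

```bash
ls; mkdir -p pics
python3 - <<'E'
from workcell import arm, effector, readout, cams
import cv2,numpy as np,pickle
d={}
for n in ("scene","top"):
    c=cams.camera(n); d[n]=c
    cv2.imwrite(f"pics/{n}0.png",cv2.cvtColor(c["frame"],cv2.COLOR_RGB2BGR))
    print(n,{k:(np.round(v,3).tolist()) for k,v in c.items() if k!="frame"})
pickle.dump(d,open("c0.pkl","wb"))
s=readout.get_state();print(s)
E
```

```text
pics
scene {'fx': 359.854, 'fy': 359.854, 'cx': 255.581, 'cy': 188.484, 'view': [[-0.905, -0.425, -0.017, 537.898], [0.165, -0.39, 0.906, -156.139], [-0.391, 0.817, 0.423, -1308.139], [0.0, 0.0, 0.0, 1.0]]}
top {'fx': 491.379, 'fy': 491.379, 'cx': 251.776, 'cy': 187.237, 'view': [[-0.028, -1.0, -0.007, 175.84], [0.985, -0.028, 0.172, -500.486], [-0.172, -0.002, 0.985, -1517.786], [0.0, 0.0, 0.0, 1.0]]}
{'time': 0.1, 'joint_pos': array([ 1.20620711,  0.38377978,  0.0438378 ,  1.59943006, -0.01792489,
        1.16120736, -0.04990815]), 'dq': array([-3.80678498e-05, -2.34887351e-03,  1.25658985e-03, -3.27141518e-03,
       -1.04312094e-04,  1.15825274e-03,  3.85172745e-04]), 'joint_torque': array([ 2.42533206e-03, -4.34725857e+01,  1.02908067e+00, -2.50452572e+01,
        1.08755106e-02,  5.48135562e-03, -1.19549878e-05]), 'eef_pos': array([ 171.14194238, -626.17558968,  232.98955806]), 'ee_rot': array([-1.19704852e-03,  9.91111369e-01,  1.33029228e-01, -2.14271425e-04]), 'ft_force': array([ 0.4932616 , -0.56783187, -0.9203985 ]), 'torque': array([-0.00832293, -0.03693737,  0.02672188]), 'width': 1.0028487687591248}
```

View pics/scene0.png

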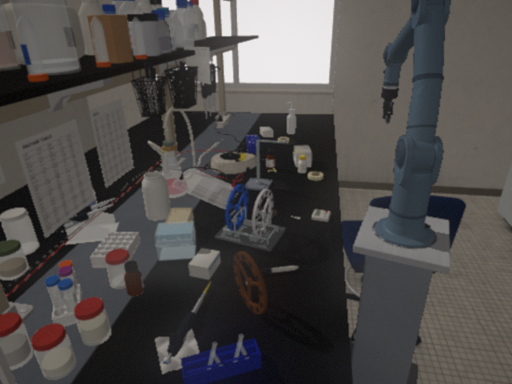

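View pics/top0.png

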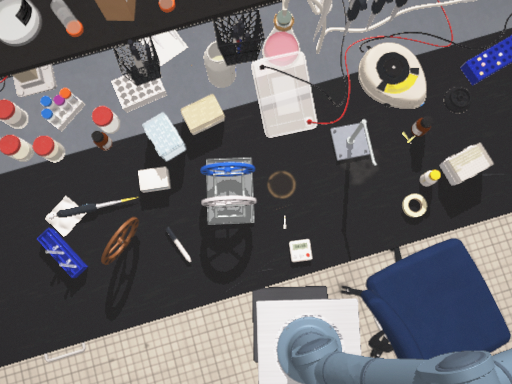

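Run:
```python
import cv2,numpy as np
t=cv2.imread("pics/top0.png");s=cv2.imread("pics/scene0.png")
a=cv2.resize(t[140:240,180:280],(400,400),interpolation=cv2.INTER_CUBIC)
b=cv2.resize(t[100:200,300:400],(400,400),interpolation=cv2.INTER_CUBIC)
cv2.imwrite("pics/ctop.png",np.hstack([a,b]))
cv2.imwrite("pics/csc.png",cv2.resize(s[125:255,200:330],(598,598),interpolation=cv2.INTER_CUBIC))
```

```text
(no output)
```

View pics/ctop.png

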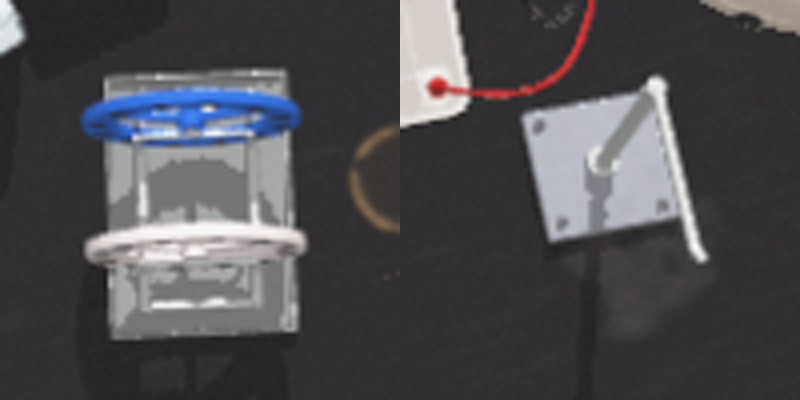

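View pics/csc.png

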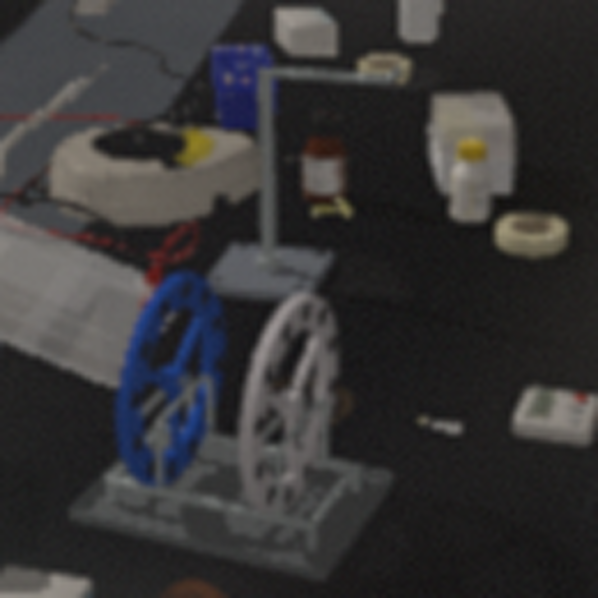

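```bash
cat > h.py <<'E'
import numpy as np,cv2
def ray(c,u,v):
    V=np.array(c["view"]);R=V[:3,:3]
    d=np.array([(u-c["cx"])/c["fx"],-(v-c["cy"])/c["fy"],-1.])
    return -R.T@V[:3,3],R.T@d
def onz(c,u,v,z):
    o,d=ray(c,u,v);return o+d*(z-o[2])/d[2]
def proj(c,p):
    V=np.array(c["view"]);q=V[:3,:3]@np.asarray(p,float)+V[:3,3]
    return np.array([c["cx"]+c["fx"]*q[0]/-q[2],c["cy"]+c["fy"]*q[1]/q[2]])
def tri(c1,p1,c2,p2):
    o1,d1=ray(c1,*p1);o2,d2=ray(c2,*p2)
    A=np.stack([d1,-d2],1);s=np.linalg.lstsq(A,o2-o1,rcond=None)[0]
    a,b=o1+d1*s[0],o2+d2*s[1];return (a+b)/2,np.linalg.norm(a-b)
def mask(c,kind,box):
    h=cv2.cvtColor(c["frame"],cv2.COLOR_RGB2HSV);u0,v0,u1,v1=box
    lo,hi={"blue":((105,120,60),(125,255,255)),"white":((0,0,150),(180,50,255))}[kind]
    m=np.zeros(h.shape[:2],np.uint8);m[v0:v1,u0:u1]=cv2.inRange(h,lo,hi)[v0:v1,u0:u1];
    n,l,s,_=cv2.connectedComponentsWithStats(m);k=1+np.argmax(s[1:,4]);return (l==k).astype(np.uint8)
E
python3 - <<'E'
import pickle;from h import *
d=pickle.load(open("c0.pkl","rb"));T,S=d["top"],d["scene"]
print("cam",ray(T,0,0)[0].round(),ray(S,0,0)[0].round())
for k,b in (("blue",(195,150,265,185)),("white",(195,190,265,215))):
    m=mask(T,k,b);v,u=np.nonzero(m);print(k,m.sum(),u.min(),u.max(),v.min(),v.max())
    L=(u.min()-.0,v[u<=u.min()+1].mean());R=(u.max(),v[u>=u.max()-1].mean())
    a,e=onz(T,*L,101),onz(T,*R,101);print(a.round(1),e.round(1),np.linalg.norm(a-e).round(1),((a+e)/2).round(1),"yaw",np.arctan2(*( (a-e)[[0,1]])).round(3))
    # upper/lower mask edge along the columns
    for uu in range(u.min(),u.max()+1,4):
        w=v[u==uu];print((uu,w.min(),w.max()),end=' ')
    print()
for k,b in (("blue",(220,180,252,235)),("white",(250,185,275,242))):
    m=mask(S,k,b);v,u=np.nonzero(m);print(k,m.sum(),u.min(),u.max(),v.min(),v.max(),u[v==v.min()],u[v==v.min()+1])
E
```

```text
cam [ 237.  158. 1582.] [1.000e+00 1.237e+03 7.040e+02]
blue 431 200 254 162 174
[554.8 319.5 101. ] [554.5 153.  101. ] 166.5 [554.7 236.3 101. ] yaw 0.002
(200, np.int64(169), np.int64(171)) (204, np.int64(165), np.int64(174)) (208, np.int64(165), np.int64(174)) (212, np.int64(164), np.int64(174)) (216, np.int64(163), np.int64(172)) (220, np.int64(163), np.int64(169)) (224, np.int64(163), np.int64(170)) (228, np.int64(162), np.int64(171)) (232, np.int64(162), np.int64(169)) (236, np.int64(163), np.int64(168)) (240, np.int64(163), np.int64(171)) (244, np.int64(163), np.int64(173)) (248, np.int64(164), np.int64(173)) (252, np.int64(165), np.int64(171)) 
white 664 202 255 190 214
[456.2 314.4 101. ] [456.2 152.8 101. ] 161.6 [456.2 233.6 101. ] yaw -0.0
(202, np.int64(200), np.int64(203)) (206, np.int64(199), np.int64(201)) (210, np.int64(197), np.int64(214)) (214, np.int64(191), np.int64(205)) (218, np.int64(195), np.int64(210)) (222, np.int64(193), np.int64(210)) (226, np.int64(195), np.int64(205)) (230, np.int64(192), np.int64(209)) (234, np.int64(193), np.int64(209)) (238, np.int64(195), np.int64(208)) (242, np.int64(191), np.int64(205)) (246, np.int64(196), np.int64(204)) (250, np.int64(190), np.int64(200)) (254, np.int64(198), np.int64(201)) 
blue 401 225 248 184 229 [237 238 239 240 241] [236 237 238 239 240 241 242 243]
white 1 258 258 198 198 [258] []
```

Run:
```python
import pickle;from h import *
d=pickle.load(open("c0.pkl","rb"));T,S=d["top"],d["scene"]
for u,v in ((228,161.7),(228,168.7)): print(onz(T,u,v,185).round(1))
print("scene top blue",tri(T,(228,164.5),S,(239.2,184)))
def line(p): 
    vx,vy,x0,y0=cv2.fitLine(np.float32(p),cv2.DIST_HUBER,0,.01,.01).ravel();return vx,vy,x0,y0
# bar in top view: bright pixels right of plate
g=cv2.cvtColor(T["frame"],cv2.COLOR_RGB2GRAY).astype(int)
pts=[]
for v in range(117,168):
    r=g[v,361:380];print(v,r.tolist()) if v in(118,119,120,121,122,163,164,165,166) else 0
    if 123<=v<=162:
        # local peak: weighted centroid
        lo=361 if v>135 else 361
        x0=int(round(363.8+(v-121)*11.2/43));w=g[v,x0-3:x0+5]; w=np.clip(w-w.max()*0.78,0,None);pts.append(((w*np.arange(x0-3,x0+5)).sum()/w.sum(),v))
vx,vy,x0,y0=line(pts);f=lambda v:x0+(v-y0)*vx/vy
a,b=onz(T,f(125),125,220),onz(T,f(160),160,220);dd=(a-b)[:2];print("bar",a.round(1),b.round(1),"yaw +x",np.arctan2(dd[1],dd[0]).round(4))
for v in range(117,124):print("end", v, onz(T,f(v),v,224).round(1))
for v in (162,163,164,165,166):print("tip",v,onz(T,f(v),v,236).round(1), onz(T,f(v),v,220).round(1))
# plate
m=((T["frame"].astype(int)[...,2]>130)&(g>120)&(g<225)).astype(np.uint8);m2=np.zeros_like(m);m2[121:163,328:372]=m[121:163,328:372]
c=max(cv2.findContours(m2,0,2)[0],key=cv2.contourArea);r=cv2.minAreaRect(c);bx=cv2.boxPoints(r);print(r)
P=np.array([onz(T,*q,8) for q in bx]);print(P.round(1).tolist(),P.mean(0).round(1),[np.linalg.norm(P[i]-P[i-1]).round(1) for i in range(4)],[np.degrees(np.arctan2(*(P[i]-P[i-1])[[1,0]])).round(1) for i in range(4)])
# tray
m=((g>75)&(T["frame"].astype(int).max(2)-T["frame"].astype(int).min(2)<40)).astype(np.uint8);m3=np.zeros_like(m);m3[155:228,203:258]=m[155:228,203:258];m3=cv2.morphologyEx(m3,cv2.MORPH_OPEN,np.ones((2,2)))
c=np.concatenate([x for x in cv2.findContours(m3[:,:],0,2)[0] if cv2.contourArea(x)>50]);r=cv2.minAreaRect(c);bx=cv2.boxPoints(r);print(bx.round(1).tolist())
P=np.array([onz(T,*q,8) for q in bx]);print(P.mean(0).round(1),[np.linalg.norm(P[i]-P[i-1]).round(1) for i in range(4)],[np.degrees(np.arctan2(*(P[i]-P[i-1])[[1,0]])).round(1) for i in range(4)])
```

```text
[558.1 228.5 185. ]
[537.3 228.9 185. ]
scene top blue (array([548.06755899, 228.08395154, 187.88658533]), np.float64(2.2558152519511596))
118 [46, 46, 71, 77, 59, 49, 47, 50, 48, 46, 48, 49, 48, 48, 47, 47, 48, 45, 48]
119 [47, 132, 164, 167, 118, 64, 47, 50, 47, 49, 47, 47, 48, 48, 48, 47, 48, 48, 48]
120 [84, 221, 234, 232, 200, 115, 56, 47, 46, 50, 45, 47, 46, 48, 47, 49, 50, 49, 50]
121 [149, 220, 233, 234, 231, 158, 69, 47, 49, 48, 48, 48, 48, 48, 49, 50, 50, 47, 48]
122 [164, 213, 219, 231, 225, 145, 62, 49, 49, 47, 47, 49, 48, 47, 51, 49, 47, 49, 49]
163 [61, 59, 62, 62, 60, 56, 56, 57, 60, 60, 61, 95, 174, 223, 222, 143, 66, 51, 50]
164 [60, 62, 63, 63, 57, 54, 52, 55, 58, 60, 61, 81, 110, 182, 222, 164, 81, 52, 49]
165 [58, 63, 63, 61, 58, 53, 52, 53, 56, 59, 58, 63, 69, 124, 142, 99, 61, 53, 50]
166 [61, 60, 63, 60, 58, 54, 51, 51, 54, 59, 61, 62, 61, 60, 61, 59, 54, 54, 50]
bar [ 646.6 -166.9  220. ] [ 543.  -184.4  220. ] yaw +x 0.1673
end 117 [ 669.4 -161.9  224. ]
end 118 [ 666.4 -162.4  224. ]
end 119 [ 663.4 -163.   224. ]
end 120 [ 660.4 -163.5  224. ]
end 121 [ 657
[... 323 characters left out ...]
. ] [ 525.5 -187.4  220. ]
((351.576904296875, 142.38461303710938), (38.24264907836914, 36.6737174987793), 78.69007110595703)
[[706.2, -102.9, 8.0], [727.4, -223.6, 8.0], [598.9, -239.6, 8.0], [578.2, -120.4, 8.0]] [ 652.7 -171.6    8. ] [np.float64(129.1), np.float64(122.6), np.float64(129.5), np.float64(121.0)] [np.float64(7.8), np.float64(-80.0), np.float64(-172.9), np.float64(99.8)]
[[202.10000610351562, 159.3000030517578], [255.3000030517578, 157.10000610351562], [258.0, 223.3000030517578], [204.8000030517578, 225.5]]
[501.3 232.8   8. ] [np.float64(218.4), np.float64(175.1), np.float64(218.4), np.float64(171.0)] [np.float64(1.7), np.float64(-89.2), np.float64(-179.3), np.float64(90.8)]
```

```bash
cat >> h.py <<'E'
def quat(psi,s=1):
    a=(s*np.pi/2+psi)/2;return [0.,float(np.cos(a)),float(np.sin(a)),0.]
E
python3 - <<'E'
import pickle;from h import *
from workcell import arm,readout
d=pickle.load(open("c0.pkl","rb"));T,S=d["top"],d["scene"]
for n,p in (("rim top",(554,235,185)),("rim bottom",(554,235,17)),("post",(657,-164.5,224)),("tip",(528,-185,236)),("plate c",(657,-164.5,0))):print(n,proj(T,p).round(1),proj(S,p).round(1))
print("extent v", [proj(T,(554,235+s,101)).round(1) for s in(-84,84)])
s=S["frame"][125:155,250:296];cv2.imwrite("pics/bar.png",cv2.resize(s[...,::-1],None,fx=16,fy=16,interpolation=0))
for name,p,psi in (("a",(554,235,300),.02),("b",(554,235,189),.02),("c",(470,-196,380),.165),("d",(597,-174,250),.165)):
  for sg in(1,-1):
    q=arm.inverse_kinematics(list(p),quat(psi,sg));print(name,sg,None if q is None else np.round(q,2))
E
```

```text
rim top [225.8 163.1] [236.5 185.2]
rim bottom [228.9 174.5] [238.3 226.7]
post [363.5 121.1] [257.6 139.3]
tip [374.8 163.9] [286.5 138.6]
plate c [348.9 141.7] [258.3 185. ]
extent v [array([254.7, 168.4]), array([200.2, 169.9])]
a 1 [ 0.41  0.49 -1.17  1.6   0.46  1.36 -0.79]
a -1 [ 0.45  0.53 -1.24  1.6   0.5   1.38  2.31]
b 1 [ 0.29  0.53 -0.98  1.72  0.48  1.15 -0.81]
b -1 [ 0.44  0.68 -1.24  1.72  0.68  1.25  2.19]
c 1 [ 0.79  0.04 -0.48  1.71  0.02  1.39  0.46]
c -1 [ 0.56  0.03 -0.25  1.72  0.01  1.39 -2.67]
d 1 [ 0.67  0.37 -0.56  1.63  0.21  1.2   0.22]
d -1 [ 0.34  0.32 -0.15  1.64  0.05  1.18 -2.8 ]
```

View pics/bar.png

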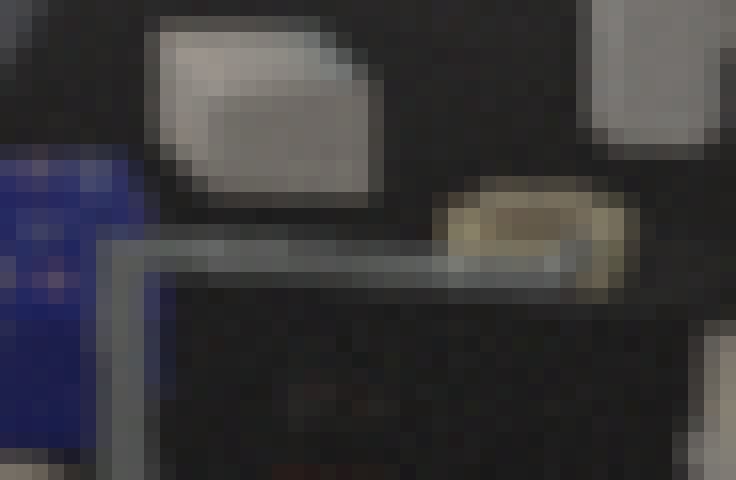

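Run:
```python
from h import *
from workcell import arm,effector,readout,cams
P=lambda t:(lambda s:print(t,round(s["time"],2),s["eef_pos"].round(1),s["joint_pos"].round(2),s["ft_force"].round(1),round(s["width"],3)))(readout.get_state())
arm.movel([171,-627,400],feed=250);P("up")
arm.move_pose([553,235,330],quat(.02));P("above")
effector.move_gripper(0.6)
arm.movel([553,235,230],feed=150);P("pre")
for n in("scene","top"):
    c=cams.camera(n);cv2.imwrite(f"pics/{n}1.png",cv2.resize(c["frame"][120:260,170:340] if n=="scene" else c["frame"][110:230,160:300],None,fx=4,fy=4,interpolation=cv2.INTER_CUBIC)[...,::-1])
```

```text
up 0.92 [ 170.8 -626.2  398. ] [ 1.2   0.3   0.05  1.38 -0.02  1.47 -0.05] [-0.   0.5 -1.2] 0.999
above 4.22 [553.7 233.8 329.8] [ 0.45  0.49 -1.24  1.56  0.47  1.42 -0.8 ] [-0.2 -0.3  0.8] 1.004
pre 5.47 [553.5 235.6 231. ] [ 0.41  0.57 -1.17  1.68  0.55  1.26 -0.86] [ 0.4 -0.1 -0.8] 0.597
```

View pics/scene1.png

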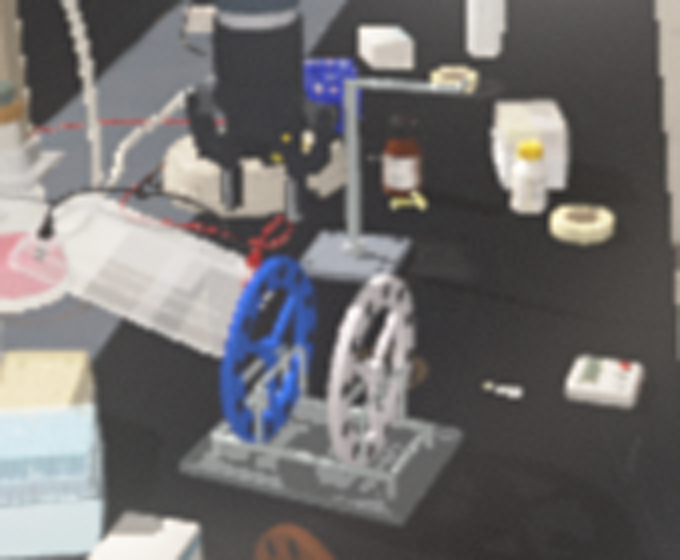

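View pics/top1.png

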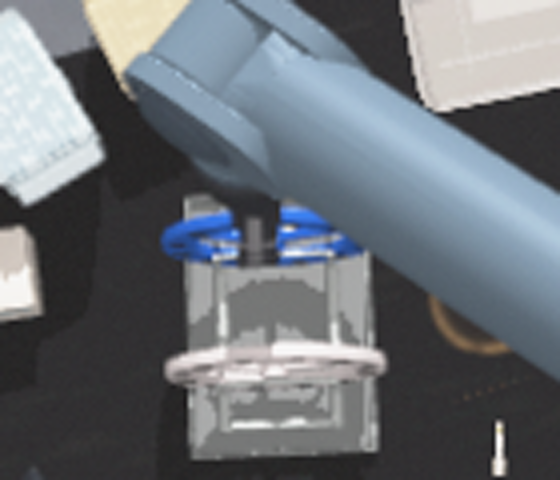

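Run:
```python
from h import *
from workcell import arm,effector,readout,cams
P=lambda t:(lambda s:print(t,round(s["time"],2),s["eef_pos"].round(1),s["ft_force"].round(1),round(s["width"],3)))(readout.get_state())
print(arm.movel([553,235,188],feed=80,guard=8));P("down")
effector.move_gripper(0.0);P("grip")
arm.movel([553,235,218],feed=60);P("lift30")
arm.movel([553,235,385],feed=150);P("lift")
for n in("scene","top"):
    c=cams.camera(n);cv2.imwrite(f"pics/{n}2.png",cv2.resize(c["frame"][80:260,170:340] if n=="scene" else c["frame"][110:230,160:300],None,fx=3,fy=3,interpolation=cv2.INTER_CUBIC)[...,::-1])
```

```text
False
down 6.24 [552.9 235.1 187.8] [-0.  -0.4  0.1] 0.601
grip 6.78 [553.1 235.  188.1] [ 0.2 -0.5  0.9] 0.001
lift30 7.42 [553.1 234.9 218.2] [ 0.3  0.3 -0.2] 0.0
lift 8.69 [552.7 234.5 383.8] [-0.1  0.2 -0.1] 0.0
```

View pics/scene2.png

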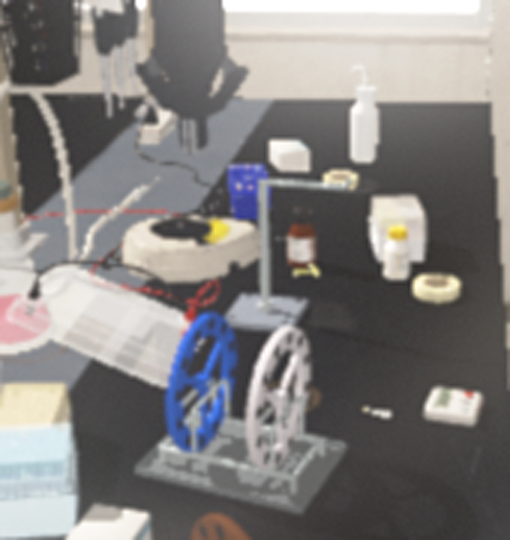

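Run:
```python
import pickle
from h import *
from workcell import arm,cams,readout
d={n:cams.camera(n) for n in("scene","top")};pickle.dump(d,open("c2.pkl","wb"))
s=readout.get_state();p=s["eef_pos"]
for n in d:
    print(n,proj(d[n],p+[0,0,-25]),proj(d[n],p+[0,0,20]), np.abs(d[n]["view"]-pickle.load(open("c0.pkl","rb"))[n]["view"]).max())
a=d["scene"]["frame"][90:150,205:265];b=d["top"]["frame"][130:190,195:255]
cv2.imwrite("pics/tip.png",cv2.resize(np.hstack([a,b])[...,::-1],None,fx=6,fy=6,interpolation=0))
```

```text
scene [234.7662585 136.9260817] [234.1843511  123.45324805] 0.0
top [221.89656989 148.67943968] [220.67334475 144.14621059] 0.0
```

View pics/tip.png

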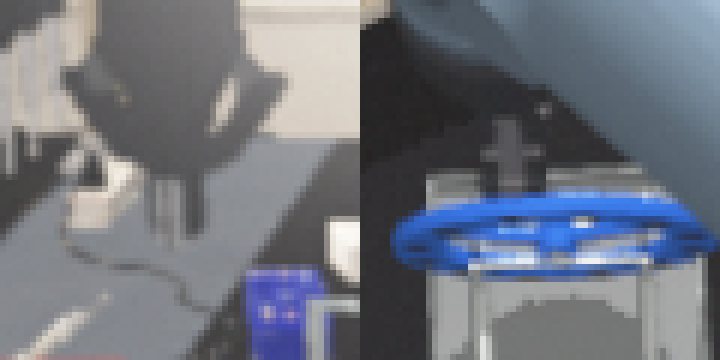

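View pics/top2.png

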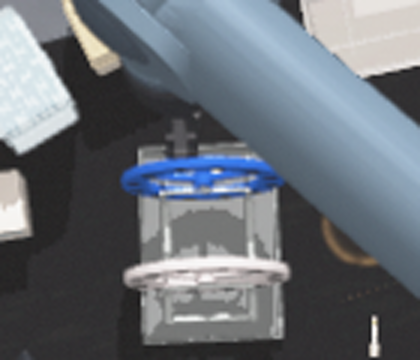

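Run:
```python
import pickle
from h import *
d=pickle.load(open("c2.pkl","rb"));o=pickle.load(open("c0.pkl","rb"))
f=lambda c:np.clip(c["top"]["frame"][130:190,195:255].astype(float)*2.2,0,255).astype(np.uint8)
cv2.imwrite("pics/cmp.png",cv2.resize(np.hstack([f(o),f(d)])[...,::-1],None,fx=6,fy=6,interpolation=0))
print(tri(d["top"],(220,156),d["scene"],(234,131)))
```

```text
(array([538.37258399, 242.9267081 , 380.3645489 ]), np.float64(21.15510606555798))
```

View pics/cmp.png

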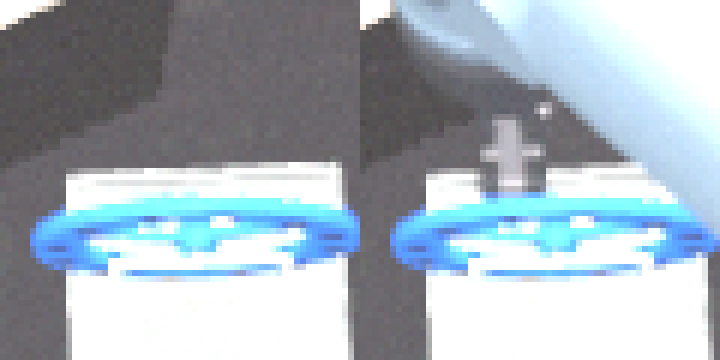

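Run:
```python
import pickle
from h import *
o=pickle.load(open("c0.pkl","rb"));S=o["scene"];T=o["top"]
for z in (206,211,216,221,226): print(z,[proj(S,(553.5+s,235.6,z)).round(1) for s in(-27,27)],proj(T,(526,235.6,z)).round(1))
for z in (360,370,380,385): print(z,proj(S,(552.7,234.5,z)).round(1),proj(T,(552.7,234.5,z)).round(1))
f=o["scene"]["frame"]
```

```text
206 [array([243.3, 181. ]), array([229.5, 178.5])] [225.3 171.1]
211 [array([243.2, 179.6]), array([229.4, 177.2])] [225.2 170.7]
216 [array([243.2, 178.3]), array([229.3, 175.9])] [225.1 170.4]
221 [array([243.1, 176.9]), array([229.2, 174.6])] [225. 170.]
226 [array([243.1, 175.6]), array([229.2, 173.2])] [224.9 169.6]
360 [234.8 136.6] [221.9 148.6]
370 [234.7 133.7] [221.7 147.6]
380 [234.5 130.7] [221.4 146.6]
385 [234.5 129.2] [221.3 146.1]
```

Run:
```python
from h import *
from workcell import arm,effector,readout,cams
P=lambda t:(lambda s:print(t,round(s["time"],2),s["eef_pos"].round(1),s["ft_force"].round(1),round(s["width"],3)))(readout.get_state())
arm.movel([553,235,245],feed=200)
effector.move_gripper(0.6)
print(arm.movel([553,235,169],feed=100,guard=8));P("down")
effector.move_gripper(0.0);P("grip")
for n in("scene","top"):
    c=cams.camera(n);cv2.imwrite(f"pics/{n}3.png",cv2.resize(c["frame"][130:250,200:300] if n=="scene" else c["frame"][110:230,160:300],None,fx=5,fy=5,interpolation=cv2.INTER_CUBIC)[...,::-1])
```

```text
False
down 11.19 [553.4 235.5 169.6] [ 0.4  0.4 -0.1] 0.6
grip 11.65 [553.5 235.2 169.8] [-0.6 -0.8  3.3] 0.099
```

View pics/scene3.png

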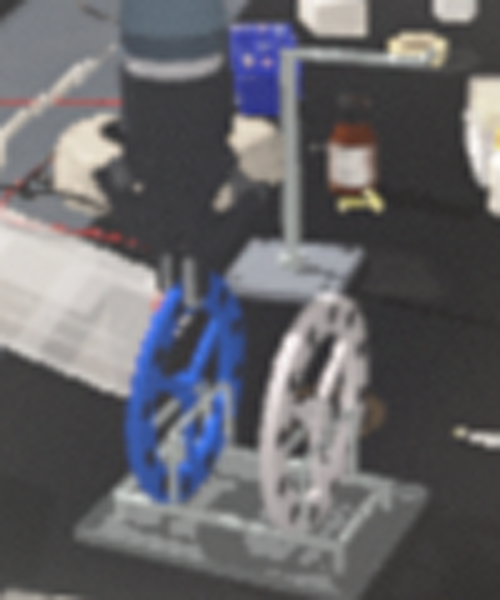

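Run:
```python
from h import *
from workcell import arm,effector,readout,cams
P=lambda t:(lambda s:print(t,round(s["time"],2),s["eef_pos"].round(1),s["ft_force"].round(1),round(s["width"],3)))(readout.get_state())
arm.movel([553,235,200],feed=60);P("lift30")
arm.movel([553,235,370],feed=130);P("lift")
for n in("scene","top"):
    c=cams.camera(n);cv2.imwrite(f"pics/{n}4.png",cv2.resize(c["frame"][80:230,190:310] if n=="scene" else c["frame"][110:230,160:300],None,fx=4,fy=4,interpolation=cv2.INTER_CUBIC)[...,::-1])
```

```text
lift30 12.42 [552.8 234.9 200. ] [-0.3 -0.  -2. ] 0.099
lift 13.88 [552.7 234.5 368.8] [-0.  -0.3 -2.5] 0.094
```

View pics/scene4.png

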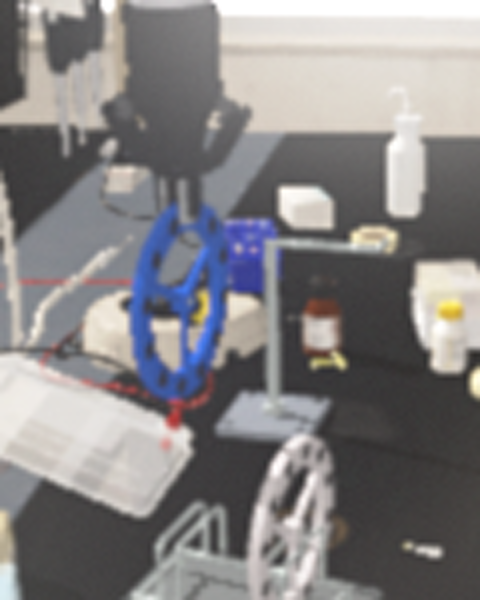

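View pics/top4.png

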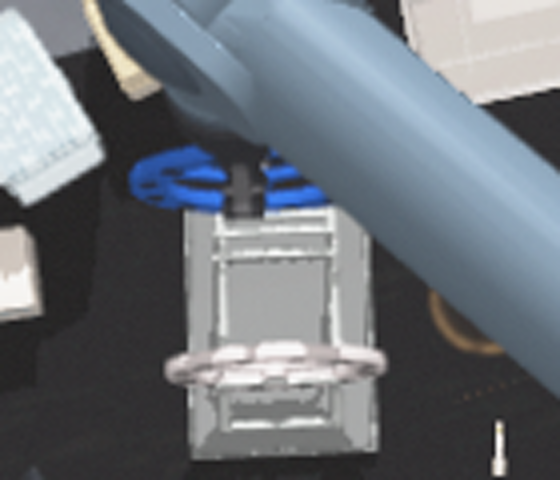

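```bash
cat >> h.py <<'E'
post=np.array([657,-164.5]);uu=np.array([np.cos(.163),np.sin(.163)])
def at(s,z,l=0): return [*(post+s*uu+l*np.array([-uu[1],uu[0]])),z]
E
python3 - <<'E'
import pickle
from h import *
from workcell import arm,effector,readout,cams
P=lambda t:(lambda s:print(t,round(s["time"],2),s["eef_pos"].round(1),s["ft_force"].round(1),round(s["width"],3)))(readout.get_state())
arm.movel([553,235,400],feed=120)
arm.move_pose([470,-40,400],quat(.163));P("via")
arm.movel(at(-195,400),feed=180)
arm.movel(at(-195,260),feed=150);P("prehook")
d={}
for n in("scene","top"):
    c=d[n]=cams.camera(n);cv2.imwrite(f"pics/{n}5.png",cv2.resize(c["frame"][100:220,220:340] if n=="scene" else c["frame"][90:230,300:440],None,fx=4,fy=4,interpolation=cv2.INTER_CUBIC)[...,::-1])
pickle.dump(d,open("c5.pkl","wb"))
E
```

```text
via 15.59 [470.3 -38.9 400.1] [ 0.1 -0.5 -1.7] 0.098
prehook 17.69 [ 465.5 -196.2  261.1] [ 0.3  0.5 -0.8] 0.093
```

View pics/scene5.png

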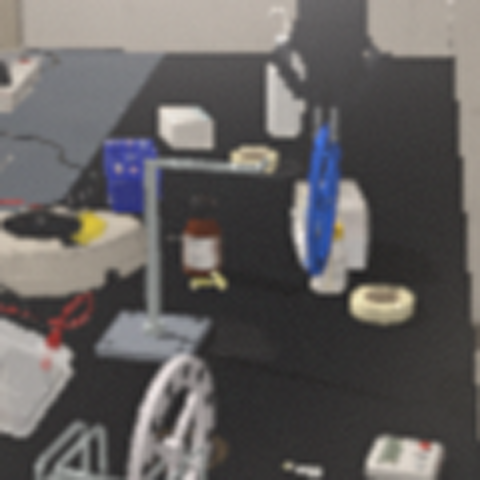

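View pics/top5.png

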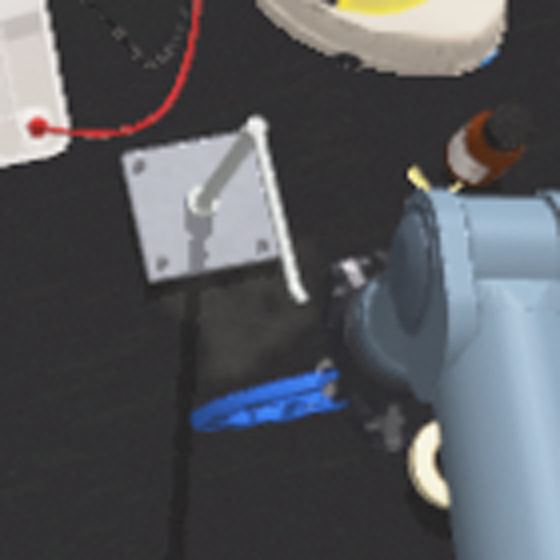

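Run:
```python
import pickle
from h import *
d=pickle.load(open("c5.pkl","rb"));T,S=d["top"],d["scene"]
m=mask(T,"blue",(330,170,400,210));v,u=np.nonzero(m);print("top mask",m.sum(),u.min(),v[u==u.min()],u.max(),v[u==u.max()])
m=mask(S,"blue",(290,120,310,175));v,u=np.nonzero(m);print("scene mask",u.min(),u.max(),v.min(),u[v==v.min()],v.max(),u[v==v.max()])
c=np.array([465.5,-196.2,192]);w=np.array([-uu[1],uu[0],0])
print("exp left",proj(T,c+84*w),"right",proj(T,c-84*w));print("scene circle",[proj(S,c+84*(np.cos(a)*w+np.sin(a)*np.array([0,0,1]))).round(1).tolist() for a in np.radians([0,60,90,120,180,240,270,300])])
L=(u.min(),0)
m=mask(T,"blue",(330,170,400,210));v,u=np.nonzero(m);p=onz(T,u.min(),v[u==u.min()].mean(),192);q=(p-c);print("left edge rel: lateral",q@w,"along",q[:2]@uu)
for s in(-130,):print("tip",proj(S,at(s,236)),proj(T,at(s,236)))
```

```text
top mask 342 347 [194] 386 [190 191]
scene mask 297 304 132 [300 301] 167 [297 298 299]
exp left [347.96927922 193.98521017] right [405.14872102 182.97210961]
scene circle [[297.3, 155.6], [299.6, 135.8], [301.3, 130.5], [302.8, 130.4], [303.6, 143.4], [301.6, 161.5], [300.0, 167.2], [298.5, 168.2]]
left edge rel: lateral 86.72847799445228 along 0.4859312233278731
tip [286.35335581 138.54957371] [375.02326219 163.67022429]
```

Run:
```python
import pickle
from h import *
from workcell import arm,effector,readout,cams
P=lambda t:(lambda s:print(t,round(s["time"],2),s["eef_pos"].round(1),s["ft_force"].round(1),round(s["width"],3)))(readout.get_state())
print(arm.movel(at(-62,261),feed=90,guard=6));P("slid")
print(arm.movel(at(-62,239),feed=60,guard=6));P("low")
d={}
for n in("scene","top"):
    c=d[n]=cams.camera(n);cv2.imwrite(f"pics/{n}6.png",cv2.resize(c["frame"][100:200,220:320] if n=="scene" else c["frame"][90:230,300:440],None,fx=5,fy=5,interpolation=cv2.INTER_CUBIC)[...,::-1])
```

```text
False
slid 19.42 [ 595.4 -174.9  261. ] [ 0.6 -0.6 -1.9] 0.095
False
low 19.93 [ 595.5 -174.6  238.4] [-0.8 -0.1 -1.3] 0.096
```

View pics/scene6.png

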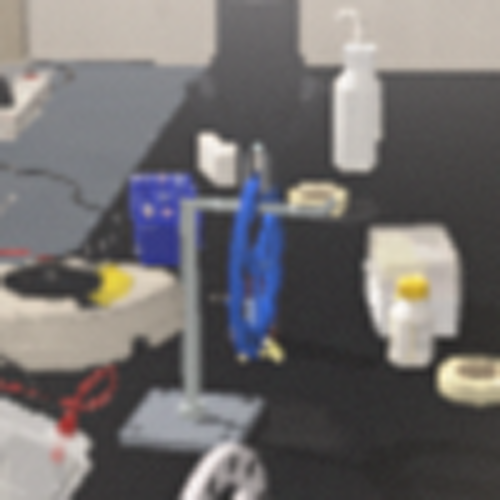

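View pics/top6.png

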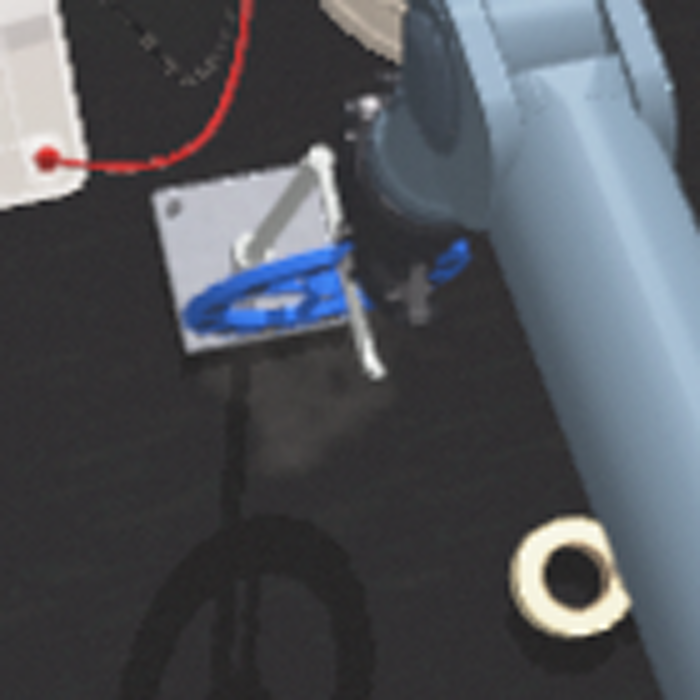

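Run:
```python
import pickle
from h import *
from workcell import arm,effector,readout,cams
P=lambda t:(lambda s:print(t,round(s["time"],2),s["eef_pos"].round(1),s["ft_force"].round(1),round(s["width"],3)))(readout.get_state())
print(arm.movel(at(-62,224),feed=25,guard=4));P("low")
c=cams.camera("scene");cv2.imwrite("pics/scene7.png",cv2.resize(c["frame"][110:190,240:320],None,fx=7,fy=7,interpolation=cv2.INTER_CUBIC)[...,::-1])
```

```text
True
low 20.38 [ 596.4 -174.5  234.8] [ 0.2 -0.7  4.3] 0.096
```

View pics/scene7.png

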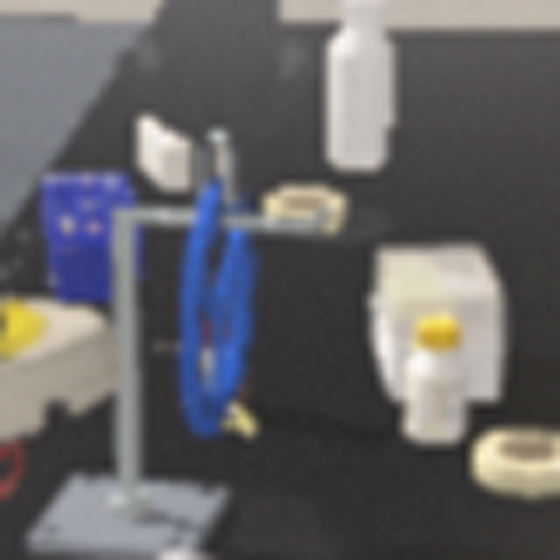

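Run:
```python
import pickle
from h import *
from workcell import arm,effector,readout,cams
P=lambda t:(lambda s:print(t,round(s["time"],2),s["eef_pos"].round(1),s["ft_force"].round(1),round(s["width"],3)))(readout.get_state())
effector.move_gripper(0.5);P("open")
arm.movel(at(-62,330),feed=80);P("up")
arm.movel(at(-230,400),feed=250)
arm.hold(2);P("away")
d={}
for n in("scene","top"):
    c=d[n]=cams.camera(n);cv2.imwrite(f"pics/{n}8.png",cv2.resize(c["frame"][100:220,200:320] if n=="scene" else c["frame"][90:230,190:400],None,fx=3.6 if n=="top" else 4.5,fy=3.6 if n=="top" else 4.5,interpolation=cv2.INTER_CUBIC)[...,::-1])
pickle.dump(d,open("c8.pkl","wb"))
```

```text
open 20.86 [ 594.9 -174.7  232.6] [0.  0.3 0.1] 0.499
up 22.23 [ 595.4 -174.7  329.2] [ 0.6 -0.  -0.7] 0.5
away 25.52 [ 430.1 -201.8  400. ] [-0.6 -0.6  0.2] 0.496
```

View pics/scene8.png

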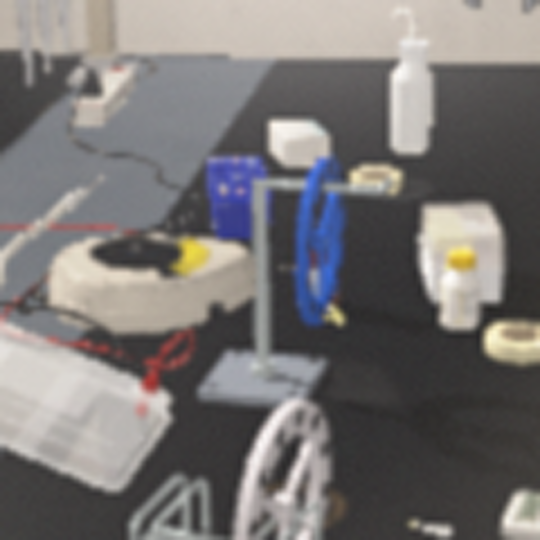

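View pics/top8.png

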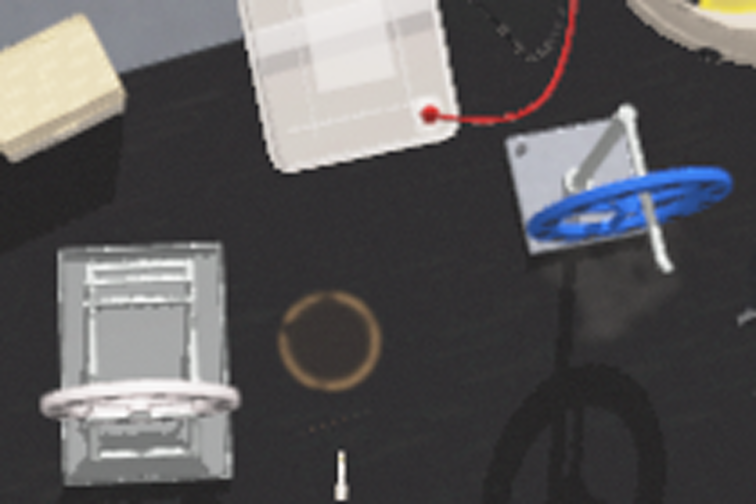

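Run:
```python
import pickle
from h import *
from workcell import arm,cams
o=pickle.load(open("c0.pkl","rb"))["top"]
w=np.array([-uu[1],uu[0]])
for i in range(2):
    T=cams.camera("top")
    m=mask(T,"blue",(330,125,400,165));v,u=np.nonzero(m);a=onz(T,u.min(),v[u<=u.min()+1].mean(),164);b=onz(T,u.max(),v[u>=u.max()-1].mean(),164)
    q=((a+b)/2)[:2]-post;print("span",np.linalg.norm(a-b).round(1),"along",(q@uu).round(1),"lateral",(q@w).round(1))
    r=(slice(188,216),slice(196,262));print("white diff",np.abs(T["frame"][r].astype(int)-o["frame"][r]).mean().round(2)); arm.hold(.6)
```

```text
span 174.3 along -61.0 lateral -2.3
white diff 11.67
span 174.3 along -61.0 lateral -2.3
white diff 11.68
```

Run:
```python
from workcell import arm,readout
print(readout.get_state()["time"]);arm.hand_in()
```

```text
26.925
the job is handed in; nothing more can be done
```

The blue wheel is hanging on the J-hook, and I handed the job in at 26.9 s of the 43 s allowed. `hand_in` reports no verdict, so the checks below are my own.

- **Grasp:** My first attempt closed on air and touched nothing. In the pictures the fingertips stood only about 4 mm ahead of the TCP, where the description says 25 mm. I went about 20 mm lower and pinched the rim. The gripper then read an opening of about 0.1 (8 mm), and the wheel lifted cleanly.
- **Hanging:** I passed the wheel over the hook's tip and lowered it until it bore on the bar. Contact came within 2 mm of the expected height. I then opened the fingers and backed the arm away.
- **Blue wheel at the end:** It hangs 61 mm from the post along the bar and 2 mm off the bar's line. Two pictures about 0.65 s apart gave the same position. Its apparent width came out at 174 mm instead of 168 mm, so take these as good to a few mm.
- **White wheel:** It is still in its slot at the same pixels in the top view, to within about 2 pixels (roughly 5 mm). A raw image difference there showed some change, about 12 grey levels; I put that down to shadows and did not check it further.
- **Robot:** It ended clear of everything.

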